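# Clamp the brass rod in the cam fixture and hold the lever at full lift

### The arm

A 7-joint arm with a two-finger parallel gripper is mounted at the origin on a cart in front of the work surface, level with it; the furniture and walls round the work are solid. World frame = base frame: x ahead of the robot, y to its left, z up, the work surface at z = 0. Lengths are in m, angles in rad, forces in N, time in s.
With the tool pointing down it reaches from about 0.35 to 0.9 m from the base axis. Payload 8.1 kg.
Tool frame: the origin (TCP) lies between the finger pads; the fingertips stand 17 mm ahead of it and the grasp point (between the pads) lies 2 mm behind it (manip.finger_overhang is the distance from the TCP to the fingertips, in m); z points along the fingers, y is the line along which they close (so a half turn about z gives the same grasp; the last joint's range is limited). The gripper opens to 92 mm and grips with 3 to 60 N. Pads are 19 mm wide; open, the fingers measure 130 mm over their backs; the gripper's body (75 mm by 190 mm) begins 47 mm behind the grasp point.
Start: joints at [1.143, 0.434, 0.025, 1.573, -0.012, 1.134, -0.075], TCP at [0.199, -0.592, 0.212] pointing down, gripper open.
Joint ranges: [-2.62, 2.62], [-0.44, 2.09], [-1.27, 1.32], [0.08, 2.57], [-1.32, 4.46], [0.12, 2], [-2.74, 2.74]. Speed limits (rad/s): [2.22, 2.22, 3.01, 3.01, 3.14, 3.14, 3.14].

### API

Orientations are given as a 3x3 rotation matrix whose columns are the frame's x, y, z axes.
In Python, from workcell import manip gives the robot as it stands.
- The arm moves only by the tool carry_out, never from a script. Its argument "motion" is a list of rows, each an object with "offset": the shift along the tool's x, y, z in units of 400 mm (1.0 is 400 mm), a list of three; "rotation": the turn, a rotation vector about the tool's x, y, z in units of 60 degrees (1.0 is 60 degrees), a list of three; "fingers": the opening, from 0 (shut) to 1 (fully open). In form: [{"offset": [tx, ty, tz], "rotation": [wx, wy, wz], "fingers": fingers}, ...]. A call has 1 to 10 rows; each row shifts and turns the commanded pose from where the row before left it, along the tool's axes as they then stand; what a row does not reach is not made up. A row lasts 1/8 s, in which the tool goes at most 62.5 mm and 10.7 degrees, less where a joint would pass 70% of its speed; a pose out of reach is approached as far as the arm can. A call with a number of a shift or a turn outside -1 to 1 is refused whole. A call with a gripper value outside its range is refused whole. The fingers move at their own pace and stop on an object; "squeeze" is the grip in N (left out, the last holds). Time passes only in rows, so rows that do not move let the fingers close. It gives the time, the measured TCP pose, the force, the opening and the grip force at its end, in the units of the state.
- manip.observe(): the state, without advancing time (a new reading comes with each control period).
- manip.get_image(name): name is "scene" or "top"; returns the picture (400x640x3 uint8, red, green, blue); there is no depth.
- manip.camera_model(name): a dict with "K" (3x3 intrinsics, pixels), "k1" (the pictures are not rectified: a ray, as slopes to the right and down, at radius r is drawn at 1 + k1 r^2 times it, then the intrinsics apply), "R" (3x3) and "t" (3): a world point X has camera coordinates R X + t. Camera axes: x right, y down, z forward; pixel columns grow to the right and rows downward; lengths in m; the calibration is good to about 2 mm. A picture is of the moment at which its call begins. camera_model takes no time and is no camera call.
- manip.job_done(): hands the job in; it is judged then, once.
Trained networks look in the newest picture that a camera, given by its name, has taken for a name from the list of things; names that differ only in an ending like _2 or _b are one class to them, and where a whole thing is asked for, a point or a joint stands for the part that bears it (a point fixed in the world has none). Each returns a list of dicts, best first, with "conf" (0 to 1); they miss things now and then, are a little off and sometimes report something else, mostly with a low value. They report only what shows in the picture. A call takes as long as a camera call.
- manip.trace(label, camera): "region" (400x640 bool, what is visible of it).
- manip.mark_of(label, camera): "location" ([x, y, z] in m, in world coordinates, good to about 4 mm: a listed point, or the origin of a listed thing).
The state is a dict: "clock": time; "joint_pos": joint angles; "joint_velocities": joint speeds; "tau": joint torques, N m; "eef_pos": TCP position; "eef_rot": TCP orientation; "wrist_force": force on the tool from outside, world axes, zero at the start; "wrist_torque": the same for the moment, N m; "grip_width": opening from 0.0 (shut) to 1.0 (fully open); "finger_force": force on a finger pad.
Only numpy, scipy, OpenCV 4.12 (cv2) and the standard library are available. Lean on these libraries where they do the work, as an engineer would, in place of code of your own. Each camera call takes 0.05 s, during which the arm holds its last target. There are 200 camera calls.

### The job

Take the brass rod from the rack and push it upright, all the way down, into the bore of the blue socket on the cam clamp fixture, then let it go. Then swing the fixture's black-knobbed lever clockwise until its arm stands over the red index line, where the cam is at its highest lift and the jaw clamps the rod, and hold it there: the lever springs back if let go, so finish while still holding it on the line. Leave the other two rods in the rack and the things around undisturbed.

Things in the scene. Friction and masses are not known exactly. Their poses are not given: they have to be found in the camera images.
- brass_rod: the yellow brass rod, 10 mm in diameter, 125 mm long, about 80 g, standing upright in the rack at the start, its foot in a 30 mm deep hole (it may stand in any of the three); origin at the centre of its foot, z up along the rod
- steel_rod: a bright steel rod of the same size, standing in the same rack; leave it. Origin at the centre of its foot
- black_rod: a black plastic rod of the same size, standing in the same rack; leave it. Origin at the centre of its foot
- rod_rack: aluminium rack block fixed to the bench, 150 x 40 x 36 mm high, with three holes 11 mm wide and 30 mm deep in a row along its own x, at -50, 0 and +50 mm; origin at the centre of its underside
- clamp_fixture: cam clamp fixture bolted to the bench: dark steel base plate 160 x 200 x 12 mm, reaching from -117 to +43 mm in its own x and -78 to +122 mm in y; origin on the lever's vertical pivot axis at bench level. The socket stands at +75 mm in y; the jaw slides along +y towards it; the red index line runs from the pivot towards -x. Nothing but the lever's knob stands above 74 mm
- socket_mouth (a point): centre of the upper mouth of the bore in the blue socket block, 52 mm above the bench; bore 15 mm wide, rim chamfered 4 mm, 40 mm deep (a seated rod's foot is 12 mm, its top 137 mm above the bench). Beyond it in +y a steel vee stop rises 22 mm above the mouth; the open jaw stands 9 mm from the centre in -y. The clamped rod sits 2.2 mm beyond the centre. Axes as clamp_fixture
- lever_knob (a point): grip point in the black upright round knob at the end of the lever, on the knob's axis, 103 mm above the bench; the knob is 18 mm in diameter, reaches from 69 to 120 mm above the bench and is fixed to the lever arm (12 mm wide, 58 to 65 mm above the bench), 85 mm from the pivot axis
- index_line (a point): middle of the red index line on the base plate (40 x 4 mm), 94 mm from the pivot towards the fixture's -x, 12 mm above the bench: the lever arm is right above the line at the highest lift
- cam_lever (a joint): angle of the lever about its vertical pivot, rad: 0 at its rest stop (arm towards the fixture's -y), growing clockwise seen from above, 1.6 at the highest lift of the cam (arm over the red line, towards -x), stop at 2.2; beyond 1.6 the lift falls again. A return spring drives it back to 0: about 1 N at the knob at the start, up to 5 N on the way, 4 N at 1.6
- clamp_jaw (a joint): yield of the sprung jaw against its spring, m: 0 when it presses on nothing, about -0.0013 when the rod is clamped at the highest lift (about 6 N on the rod)
- lens_tube: small black tube with orange cap, 34 mm wide, 56 mm high, standing loose; leave it
- tape_roll: roll of masking tape, 72 mm wide, 18 mm high, loose; leave it
- mounted_specimen1: red round mounted specimen, 30 mm wide, 16 mm high, loose; leave it

How it is judged:
By the outcome, as a careful person would: the job done as asked, in the order asked, and still so for the second after the job is handed in, while the arm keeps its last pose, push and grip.
It also fails if it takes over 64 s, if anything falls off the work surface, if the arm or the gripper's body presses on something with over 40 N, if the wrist force passes 120 N, or if a joint passes its speed limit or range.

## Working session

There is one attempt and no reset: what is moved stays moved. The work goes in short steps, Python scripts to look and compute and a tool call to move; the robot and the scene stay as the last step left them, time stands still between calls to the robot, and variables do not carry over. Pictures are saved under pics/ and viewed, at most 10 in all, crops included, and the job is handed in when it is done.

Besides the shell and the picture viewer there is one more tool, called by a JSON object that holds its "api" and its "payload", one argument or row to a line. carry_out: Moves the arm, as the interface text tells. Shifts and turns lie within -1 to 1; 1 stands for 400 mm of shift or 60 degrees of turn. Its arguments: {"type":"object","properties":{"motion":{"type":"array"},"squeeze":{"type":"number"}},"required":["motion"]}

```bash
mkdir -p pics; python3 - <<'E'
from workcell import manip
import cv2,numpy as np
s=manip.observe();print(s['clock'],s['eef_pos'],np.round(s['eef_rot'],3).tolist(),s['grip_width'],s['wrist_force'],manip.finger_overhang)
ims=[]
for c in('scene','top'):
    im=manip.get_image(c);cv2.imwrite(f'pics/{c}0.png',im[:,:,::-1])
    m=manip.camera_model(c);print(c,np.round(-np.array(m['R']).T@m['t'],3),np.round(m['K'],1).tolist(),m['k1'])
    for l in('brass_rod','steel_rod','black_rod','rod_rack','clamp_fixture','socket_mouth','lever_knob','index_line','lens_tube','tape_roll','mounted_specimen1'):
        print(l,[(round(d['conf'],2),np.round(d['location'],4).tolist()) for d in manip.mark_of(l,c)[:2]])
E
```

```text
0.0 [ 0.19920098 -0.59185533  0.2115737 ] [[0.948, 0.319, -0.001], [0.319, -0.948, 0.001], [-0.0, -0.002, -1.0]] 1.0015205861664964 [ 0.19986344 -0.10283124  0.40032684] 0.017
scene [-0.413 -0.55   0.702] [[476.6, 0.0, 324.2], [0.0, 476.6, 197.1], [0.0, 0.0, 1.0]] 0.01610165058501175
brass_rod [(0.64, [0.546, -0.2361, 0.0032])]
steel_rod [(0.7, [0.5723, 0.0265, 0.1005]), (0.56, [0.5986, -0.2491, 0.0076])]
black_rod [(0.53, [0.4974, -0.2254, 0.0094]), (0.29, [0.7047, -0.0323, -0.0034])]
rod_rack []
clamp_fixture [(0.9, [0.5917, 0.1125, 0.0002]), (0.73, [0.5967, -0.2476, 0.0067])]
socket_mouth [(0.94, [0.6065, 0.1819, 0.052])]
lever_knob [(0.61, [0.573, 0.0241, 0.099])]
index_line [(0.67, [0.5001, 0.1336, 0.0159])]
lens_tube [(0.55, [0.7046, -0.1076, 0.0003]), (0.19, [0.4996, -0.2259, 0.0085])]
tape_roll [(0.86, [0.3439, -0.2594, 0.0024])]
mounted_specimen1 []
top [ 0.305 -0.042  1.468] [[515.7, 0.0, 316.3], [0.0, 515.7, 200.8], [0.0, 0.0, 1.0]] -0.13763688103794866
brass_rod [(0.49, [0.5502, -0.237, 0.0043])]
steel_rod [(0.45, [0.5941, -0.2489, 0.0045])]
black_rod [(0.38, [0.5011, -0.2265, 0.0069])]
rod_rack [(0.75, [0.5508, -0.2389, 0.005])]
clamp_fixture [(0.77, [0.5958, 0.1124, 0.0045])]
socket_mouth [(0.84, [0.6124, 0.1871, 0.0517]), (0.53, [0.5922, 0.1087, 0.003])]
lever_knob [(0.83, [0.5698, 0.0299, 0.1035])]
index_line [(0.91, [0.503, 0.1371, 0.0147]), (0.41, [0.5692, 0.0301, 0.104])]
lens_tube [(0.7, [0.6958, -0.1098, 0.0])]
tape_roll [(0.91, [0.3489, -0.2539, -0.0034]), (0.46, [0.5944, -0.2453, 0.0034])]
mounted_specimen1 [(0.57, [0.7054, -0.0305, 0.0001])]
```

View pics/scene0.png

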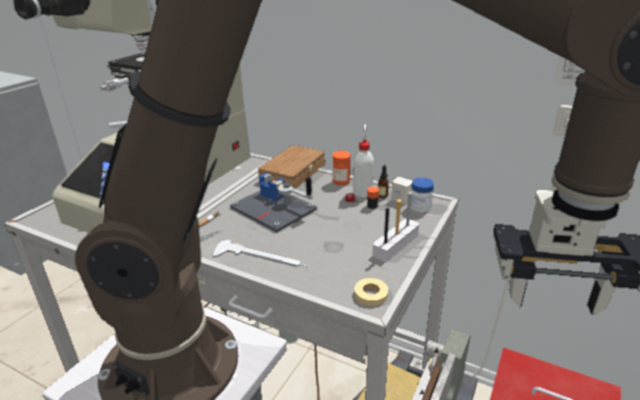

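View pics/top0.png

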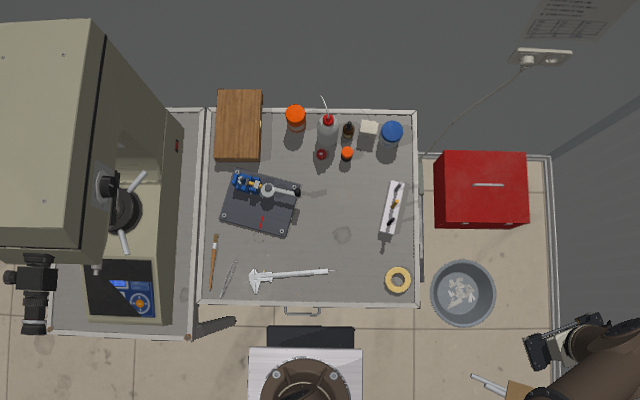

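The top view shows the rack at px (393,208) and the fixture at px (260,200), with its socket at (242,181), its knob at (297,192) and the red line at (262,222). In the scene view the black rod is at (388,225) and the brass rod at (398,217). The steel rod is hidden behind them. Next I fit both poses and check the overlay.

```bash
cat >h.py <<'E'
from workcell import manip
import cv2,numpy as np
from scipy.optimize import least_squares
def proj(c,X):
    m=manip.camera_model(c);R=np.array(m['R']);t=np.array(m['t'])
    p=cv2.projectPoints(np.atleast_2d(np.array(X,float)),cv2.Rodrigues(R)[0],t,np.array(m['K']),np.array([m['k1'],0,0,0,0.]))[0]
    return p.reshape(-1,2)
def pose2(loc,world,p0):
    loc=np.array(loc);world=np.array(world)
    f=lambda p:(world-(p[:2]+loc@np.array([[np.cos(p[2]),np.sin(p[2])],[-np.sin(p[2]),np.cos(p[2])]]))).ravel()
    r=least_squares(f,p0,loss='soft_l1',f_scale=.004);return r.x,np.round(r.fun.reshape(-1,2)*1000,1)
def place(p,l):
    c,s=np.cos(p[2]),np.sin(p[2]);return np.array([p[0]+c*l[0]-s*l[1],p[1]+s*l[0]+c*l[1],l[2]])
E
python3 - <<'E'
from h import *
F,r=pose2([[0,0],[0,0],[0,75e-3],[0,75e-3],[-.094,0],[-.094,0],[0,-.085],[0,-.085]],[[.5917,.1125],[.5958,.1124],[.6065,.1819],[.6124,.1871],[.5001,.1336],[.503,.1371],[.573,.0241],[.5698,.0299]],[.594,.112,-.23]);print(F,r.tolist())
K,r=pose2([[0,0],[0,0],[.05,0],[.05,0],[-.05,0],[-.05,0],[0,0]],[[.546,-.2361],[.5502,-.237],[.5986,-.2491],[.5941,-.2489],[.4974,-.2254],[.5011,-.2265],[.5508,-.2389]],[.548,-.237,-.23]);print(K,r.tolist())
np.save('F.npy',F);np.save('K.npy',K)
base=[(-.117,-.078,.012),(.043,-.078,.012),(.043,.122,.012),(-.117,.122,.012)]
rk=[(-.075,-.02,.036),(.075,-.02,.036),(.075,.02,.036),(-.075,.02,.036)]
out=[]
for c,(x0,y0,w,h) in(('top',(210,150,200,110)),('scene',(220,160,200,110))):
    im=np.ascontiguousarray(manip.get_image(c)[:,:,::-1][y0:y0+h,x0:x0+w]);im=cv2.resize(im,None,fx=4,fy=4,interpolation=cv2.INTER_CUBIC)[:300 if c=='x' else 440]
    q=lambda P:tuple(int(v) for v in np.round(((P-[x0,y0])+.5)*4))
    for p,B in((F,base),(K,rk)):
        pts=proj(c,[place(p,b) for b in B]);cv2.polylines(im,[np.array([q(a) for a in pts])],True,(0,255,0),1)
    for p,l in((F,(0,.075,.052)),(F,(0,-.085,.120)),(F,(0,0,.065)),(F,(-.074,0,.012)),(F,(-.114,0,.012)),(K,(0,0,.131)),(K,(.05,0,.131)),(K,(-.05,0,.131)),(K,(0,0,.036))):
        cv2.circle(im,q(proj(c,place(p,l))[0]),3,(0,0,255) if l[2]<.1 else (255,0,255),1)
    cv2.imwrite(f'pics/{c}1.png',im)
E
```

```text
[ 0.59251497  0.11172409 -0.24626212] [[-0.8, 0.8], [3.3, 0.7], [-4.3, -2.6], [1.6, 2.6], [-1.3, -1.0], [1.6, 2.5], [1.2, -5.2], [-2.0, 0.6]]
[ 0.5483929  -0.23740986 -0.23283868] [[-2.4, 1.3], [1.8, 0.4], [1.6, -0.2], [-2.9, 0.0], [-2.3, 0.5], [1.4, -0.6], [2.4, -1.5]]
```

View pics/top1.png

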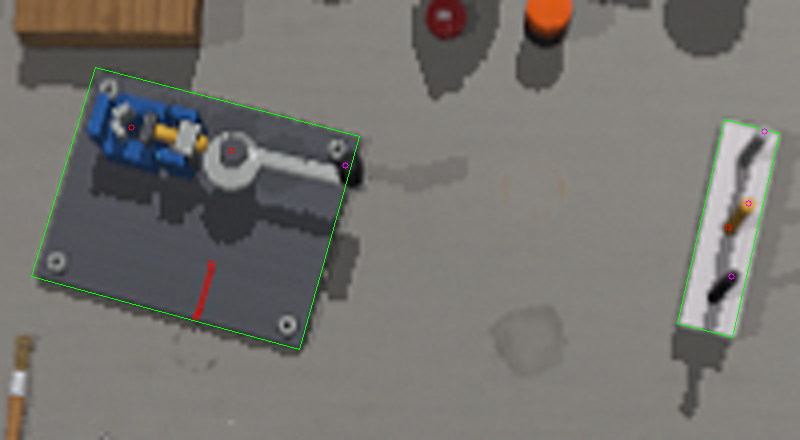

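View pics/scene1.png

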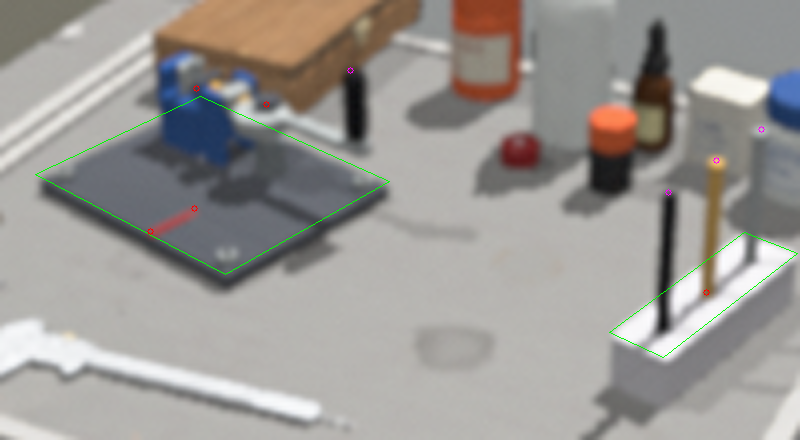

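The overlay fits both objects to within 1–2 px, and brass is in the middle hole. The helper below turns target poses into move units.

```bash
cat >>h.py <<'E'
from scipy.spatial.transform import Rotation as Ro
F=np.load('F.npy') if __import__('os').path.exists('F.npy') else None
K=np.load('K.npy') if F is not None else None
def yawR(a): # tool x at angle a, z down
    return np.array([[np.cos(a),np.sin(a),0],[np.sin(a),-np.cos(a),0],[0,0,-1]])
def go(pos,a):
    s=manip.observe();R=np.array(s['eef_rot']);d=R.T@(np.array(pos)-s['eef_pos'])
    w=Ro.from_matrix(R.T@yawR(a)).as_rotvec()
    print('t',round(s['clock'],2),'pos',np.round(s['eef_pos'],4),'offset',np.round(d/.4,4),'rot',np.round(w/np.radians(60),4),'grip',round(s['grip_width'],3),'F',np.round(s['wrist_force'],1),'ff',s['finger_force'])
E
python3 - <<'E'
from h import *
print(place(F,(0,.075,0)),place(F,(0,-.085,0)),place(F,(-.085,0,0)))
go((K[0],K[1],.2),K[2])
E
```

```text
[0.61079851 0.18446138 0.        ] [0.57179362 0.02928851 0.        ] [0.51007938 0.13244544 0.        ]
t 1.3 pos [ 0.1994 -0.5924  0.2123] offset [ 1.11   -0.5627  0.0308] rot [ 1.000e-04 -0.000e+00  5.324e-01] grip 1.0 F [-0.3 -0.6 -0.5] ff 0.0
```

{"api": "carry_out", "payload": {
  "motion": [
    {"offset": [0.111,-0.0563,0.003],"rotation": [0,0,0],"fingers": 1},
    {"offset": [0.111,-0.0563,0.003],"rotation": [0,0,0],"fingers": 1},
    {"offset": [0.111,-0.0563,0.003],"rotation": [0,0,0],"fingers": 1},
    {"offset": [0.111,-0.0563,0.003],"rotation": [0,0,0],"fingers": 1},
    {"offset": [0.111,-0.0563,0.003],"rotation": [0,0,0],"fingers": 1},
    {"offset": [0.111,-0.0563,0.003],"rotation": [0,0,0],"fingers": 1},
    {"offset": [0.111,-0.0563,0.003],"rotation": [0,0,0],"fingers": 1},
    {"offset": [0.111,-0.0563,0.003],"rotation": [0,0,0],"fingers": 1},
    {"offset": [0.111,-0.0563,0.003],"rotation": [0,0,0],"fingers": 1},
    {"offset": [0.111,-0.0563,0.003],"rotation": [0,0,0],"fingers": 1}
  ],
  "squeeze": 25
}}

```text
clock: 2.55
eef_pos: [0.5494, -0.2362, 0.2004]
eef_rot: [[0.948, 0.319, 0.0], [0.319, -0.948, -0.0], [0.0, 0.0, -1.0]]
wrist_force: [0.5, 0.1, 0.2]
grip_width: 0.999
finger_force: 0.0
```

{"api": "carry_out", "payload": {
  "motion": [
    {"offset": [0,0,0],"rotation": [0,0,0.133],"fingers": 1},
    {"offset": [0,0,0],"rotation": [0,0,0.133],"fingers": 1},
    {"offset": [0,0,0],"rotation": [0,0,0.133],"fingers": 1},
    {"offset": [0,0,0],"rotation": [0,0,0.133],"fingers": 1},
    {"offset": [0,0,0],"rotation": [0,0,0],"fingers": 1},
    {"offset": [0,0,0],"rotation": [0,0,0],"fingers": 1}
  ]
}}

```text
clock: 3.3
eef_pos: [0.5484, -0.2372, 0.2003]
eef_rot: [[0.974, -0.227, -0.0], [-0.227, -0.974, -0.0], [-0.0, 0.0, -1.0]]
wrist_force: [-0.4, -0.5, -0.5]
grip_width: 1.0
finger_force: 0.0
```

```bash
python3 - <<'E'
from h import *
go((K[0],K[1],.100),K[2])
E
```

```text
t 3.3 pos [ 0.5484 -0.2372  0.2003] offset [1.000e-04 4.000e-04 2.509e-01] rot [0.0001 0.     0.0035] grip 1.0 F [-0.4 -0.5 -0.5] ff 0.0
```

{"api": "carry_out", "payload": {
  "motion": [
    {"offset": [0,0,0.07],"rotation": [0,0,0],"fingers": 0.6},
    {"offset": [0,0,0.07],"rotation": [0,0,0],"fingers": 0.5},
    {"offset": [0,0,0.06],"rotation": [0,0,0],"fingers": 0.5},
    {"offset": [0,0,0.05],"rotation": [0,0,0],"fingers": 0.5},
    {"offset": [0,0,0],"rotation": [0,0,0],"fingers": 0.25},
    {"offset": [0,0,0],"rotation": [0,0,0],"fingers": 0.15},
    {"offset": [0,0,0],"rotation": [0,0,0],"fingers": 0.05},
    {"offset": [0,0,0],"rotation": [0,0,0],"fingers": 0},
    {"offset": [0,0,0],"rotation": [0,0,0],"fingers": 0},
    {"offset": [0,0,0],"rotation": [0,0,0],"fingers": 0}
  ],
  "squeeze": 15
}}

```text
clock: 4.55
eef_pos: [0.5487, -0.2374, 0.1008]
eef_rot: [[0.973, -0.23, 0.001], [-0.23, -0.973, -0.0], [0.001, 0.0, -1.0]]
wrist_force: [0.1, 0.5, 2.7]
grip_width: 0.097
finger_force: 15.0
```

```bash
python3 - <<'E'
from h import *
go((K[0],K[1],.100),K[2])
E
```

```text
t 4.55 pos [ 0.5487 -0.2374  0.1008] offset [-0.0008  0.0003  0.0019] rot [ 0.0001 -0.0009  0.0005] grip 0.097 F [0.1 0.5 2.7] ff 15.001926720142365
```

{"api": "carry_out", "payload": {
  "motion": [
    {"offset": [0,0,0],"rotation": [0,0,0],"fingers": 0},
    {"offset": [0,0,-0.03],"rotation": [0,0,0],"fingers": 0},
    {"offset": [0,0,-0.06],"rotation": [0,0,0],"fingers": 0},
    {"offset": [0,0,-0.08],"rotation": [0,0,0],"fingers": 0},
    {"offset": [0,0,-0.08],"rotation": [0,0,0],"fingers": 0},
    {"offset": [0,0,-0.08],"rotation": [0,0,0],"fingers": 0},
    {"offset": [0,0,0],"rotation": [0,0,0],"fingers": 0}
  ],
  "squeeze": 30
}}

```text
clock: 5.42
eef_pos: [0.5497, -0.2377, 0.2355]
eef_rot: [[0.973, -0.23, 0.005], [-0.23, -0.973, -0.002], [0.005, 0.001, -1.0]]
wrist_force: [0.6, 1.1, -1.1]
grip_width: 0.095
finger_force: 30.0
```

```bash
python3 - <<'E'
from h import *
im=manip.get_image('scene')
p=proj('scene',[manip.observe()['eef_pos']])[0].astype(int);print(p)
y,x=max(p[1]-60,0),p[0]-80
cv2.imwrite('pics/lift.png',cv2.resize(im[y:y+120,x:x+160,::-1],None,fx=4,fy=4,interpolation=cv2.INTER_CUBIC))
print([(d['conf'],d['location']) for d in manip.mark_of('brass_rod','scene')])
s=place(F,(0,.075,.2));go(s,F[2])
E
```

```text
[401 160]
[(0.44, [0.5499, -0.2353, 0.1391]), (0.42, [0.5727, 0.027, 0.1023])]
t 5.53 pos [ 0.5481 -0.2372  0.2324] offset [-0.0903 -1.0619  0.081 ] rot [0.     0.     0.0133] grip 0.091 F [ 0.2 -0.3 -0.8] ff 29.999197125434875
```

View pics/lift.png

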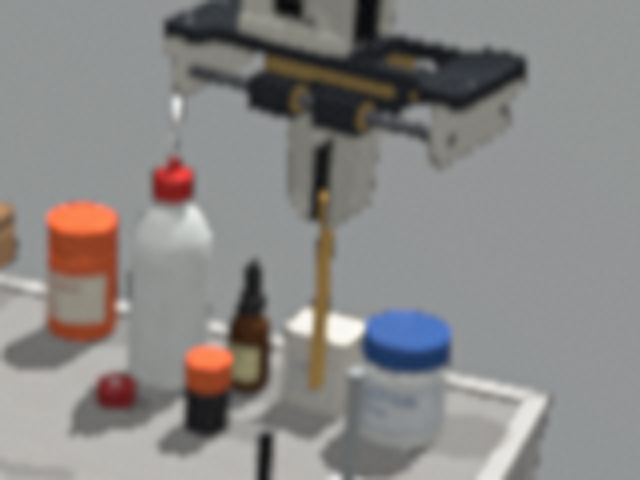

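The brass rod is held upright, with its foot at about px (400,197) in the full image. I'll carry it over the socket.

{"api": "carry_out", "payload": {
  "motion": [
    {"offset": [0,0,-0.04],"rotation": [0,0,0],"fingers": 0},
    {"offset": [-0.01,-0.118,0],"rotation": [0,0,0],"fingers": 0},
    {"offset": [-0.01,-0.118,0],"rotation": [0,0,0],"fingers": 0},
    {"offset": [-0.01,-0.118,0],"rotation": [0,0,0],"fingers": 0},
    {"offset": [-0.01,-0.118,0],"rotation": [0,0,0],"fingers": 0},
    {"offset": [-0.01,-0.118,0],"rotation": [0,0,0],"fingers": 0},
    {"offset": [-0.01,-0.118,0],"rotation": [0,0,0],"fingers": 0},
    {"offset": [-0.01,-0.118,0],"rotation": [0,0,0],"fingers": 0},
    {"offset": [-0.01,-0.118,0],"rotation": [0,0,0],"fingers": 0},
    {"offset": [-0.01,-0.118,0],"rotation": [0,0,0],"fingers": 0}
  ]
}}

```text
clock: 6.78
eef_pos: [0.6112, 0.1858, 0.2485]
eef_rot: [[0.973, -0.231, -0.001], [-0.231, -0.973, -0.0], [-0.0, 0.001, -1.0]]
wrist_force: [0.5, -1.1, -0.3]
grip_width: 0.094
finger_force: 30.0
```

{"api": "carry_out", "payload": {
  "motion": [
    {"offset": [0,0,0.03],"rotation": [0,0,0.013],"fingers": 0},
    {"offset": [0,0,0.05],"rotation": [0,0,0],"fingers": 0},
    {"offset": [0,0,0.05],"rotation": [0,0,0],"fingers": 0},
    {"offset": [0,0,0],"rotation": [0,0,0],"fingers": 0},
    {"offset": [0,0,0],"rotation": [0,0,0],"fingers": 0}
  ]
}}

```text
clock: 7.4
eef_pos: [0.6115, 0.1839, 0.1971]
eef_rot: [[0.97, -0.244, 0.0], [-0.244, -0.97, -0.0], [0.0, -0.0, -1.0]]
wrist_force: [0.0, 0.3, -0.1]
grip_width: 0.097
finger_force: 30.0
```

```bash
python3 - <<'E'
from h import *
s=place(F,(0,.075,.17));go(s,F[2])
e=np.array(manip.observe()['eef_pos']);out=[]
for c in('scene','top'):
    im=manip.get_image(c)
    r=manip.trace('brass_rod',c)
    for d in r[:1]:
        ys,xs=np.where(d['region']);print(c,d['conf'],len(ys),ys.min(),ys.max(),xs[ys>ys.max()-3].mean(),xs[ys<ys.min()+3].mean())
    print('exp foot,grasp,top',proj(c,[e-[0,0,.094],e,e+[0,0,.031]]).round(1).tolist(),'mouth',proj(c,s*[1,1,0]+[0,0,.052]).round(1).tolist(),[(d['conf'],np.round(d['location'],4)) for d in manip.mark_of('brass_rod',c)[:2]],[(d['conf'],np.round(d['location'],4)) for d in manip.mark_of('socket_mouth',c)[:2]])
    p=proj(c,s*[1,1,0]+[0,0,.1])[0].astype(int);y,x=max(p[1]-37,0),p[0]-50;print(x,y)
    out.append(cv2.resize(im[y:y+75,x:x+100,::-1],(800,600),interpolation=cv2.INTER_CUBIC)[:,200:600])
cv2.imwrite('pics/above.png',np.hstack(out))
E
```

```text
t 7.4 pos [0.6115 0.1839 0.1971] offset [-0.0021 -0.0008  0.0677] rot [-0.     -0.0005 -0.0004] grip 0.097 F [ 0.   0.3 -0.1] ff 30.000009834766388
scene 0.63 134 134 166 268.0 265.8333333333333
exp foot,grasp,top [[267.5, 165.8], [265.2, 135.5], [264.4, 125.1]] mouth [[268.5, 181.5]] [(0.42, array([0.6114, 0.184 , 0.1021]))] [(0.82, array([0.6071, 0.1822, 0.0507])), (0.39, array([0.4981, 0.1347, 0.0129]))]
217 129
exp foot,grasp,top [[239.7, 176.9], [234.1, 168.8], [232.0, 165.8]] mouth [[242.3, 181.2]] [] [(0.7, array([0.6118, 0.1894, 0.0507])), (0.63, array([ 0.5953, -0.2496,  0.0053]))]
189 140
```

View pics/above.png

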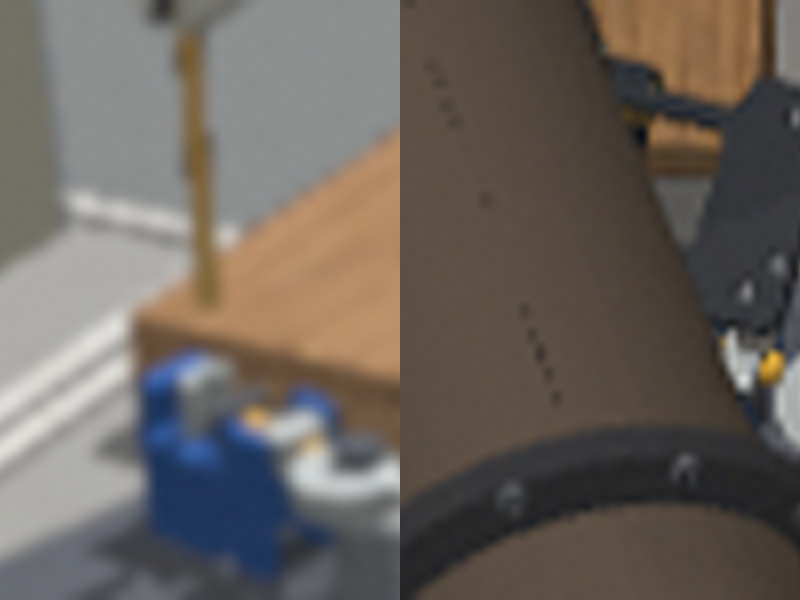

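The rod hangs upright over the socket, its foot at full-image px (268,166), which matches the expected (267.5,165.8). The mouth is at about (268.5,181.5). Now I lower it.

{"api": "carry_out", "payload": {
  "motion": [
    {"offset": [-0.003,-0.001,0.02],"rotation": [0,0,0],"fingers": 0},
    {"offset": [0,0,0.03],"rotation": [0,0,0],"fingers": 0},
    {"offset": [0,0,0.03],"rotation": [0,0,0],"fingers": 0},
    {"offset": [0,0,0.025],"rotation": [0,0,0],"fingers": 0},
    {"offset": [0,0,0],"rotation": [0,0,0],"fingers": 0},
    {"offset": [0,0,0],"rotation": [0,0,0],"fingers": 0}
  ]
}}

```text
clock: 8.55
eef_pos: [0.6103, 0.1851, 0.1545]
eef_rot: [[0.97, -0.244, 0.0], [-0.244, -0.97, 0.0], [0.0, -0.0, -1.0]]
wrist_force: [-0.2, 0.0, -0.8]
grip_width: 0.095
finger_force: 30.0
```

{"api": "carry_out", "payload": {
  "motion": [
    {"offset": [0,0,0.01],"rotation": [0,0,0],"fingers": 0},
    {"offset": [0,0,0.01],"rotation": [0,0,0],"fingers": 0},
    {"offset": [0,0,0.01],"rotation": [0,0,0],"fingers": 0},
    {"offset": [0,0,0.01],"rotation": [0,0,0],"fingers": 0},
    {"offset": [0,0,0],"rotation": [0,0,0],"fingers": 0}
  ]
}}

```text
clock: 9.18
eef_pos: [0.6098, 0.185, 0.1378]
eef_rot: [[0.97, -0.244, -0.001], [-0.244, -0.97, -0.0], [-0.001, 0.001, -1.0]]
wrist_force: [-0.1, -0.4, -1.1]
grip_width: 0.092
finger_force: 30.0
```

{"api": "carry_out", "payload": {
  "motion": [
    {"offset": [0,0,0.012],"rotation": [0,0,0],"fingers": 0},
    {"offset": [0,0,0.012],"rotation": [0,0,0],"fingers": 0},
    {"offset": [0,0,0.012],"rotation": [0,0,0],"fingers": 0},
    {"offset": [0,0,0.012],"rotation": [0,0,0],"fingers": 0},
    {"offset": [0,0,0.012],"rotation": [0,0,0],"fingers": 0},
    {"offset": [0,0,0.01],"rotation": [0,0,0],"fingers": 0},
    {"offset": [0,0,0],"rotation": [0,0,0],"fingers": 0}
  ]
}}

```text
clock: 10.05
eef_pos: [0.6099, 0.185, 0.1099]
eef_rot: [[0.97, -0.244, -0.001], [-0.244, -0.97, -0.0], [-0.001, 0.0, -1.0]]
wrist_force: [1.0, -0.7, -1.8]
grip_width: 0.096
finger_force: 30.0
```

{"api": "carry_out", "payload": {
  "motion": [
    {"offset": [0,0,0.006],"rotation": [0,0,0],"fingers": 0},
    {"offset": [0,0,0.004],"rotation": [0,0,0],"fingers": 0},
    {"offset": [0,0,0],"rotation": [0,0,0],"fingers": 0}
  ]
}}

```text
clock: 10.42
eef_pos: [0.6105, 0.1853, 0.1068]
eef_rot: [[0.97, -0.243, 0.001], [-0.243, -0.97, 0.0], [0.001, -0.001, -1.0]]
wrist_force: [0.9, 0.1, 2.9]
grip_width: 0.097
finger_force: 30.0
```

{"api": "carry_out", "payload": {
  "motion": [
    {"offset": [0,0,0.004],"rotation": [0,0,0],"fingers": 0},
    {"offset": [0,0,0],"rotation": [0,0,0],"fingers": 0},
    {"offset": [0,0,0],"rotation": [0,0,0],"fingers": 0}
  ]
}}

```text
clock: 10.8
eef_pos: [0.6116, 0.1858, 0.1066]
eef_rot: [[0.97, -0.244, 0.004], [-0.244, -0.97, 0.001], [0.003, -0.002, -1.0]]
wrist_force: [-0.4, -0.7, 11.3]
grip_width: 0.096
finger_force: 30.1
```

{"api": "carry_out", "payload": {
  "motion": [
    {"offset": [0,0,-0.004],"rotation": [0,0,0],"fingers": 0},
    {"offset": [0,0,0],"rotation": [0,0,0],"fingers": 0.5},
    {"offset": [0,0,0],"rotation": [0,0,0],"fingers": 0.5},
    {"offset": [0,0,0],"rotation": [0,0,0],"fingers": 0.5},
    {"offset": [0,0,-0.05],"rotation": [0,0,0],"fingers": 0.5},
    {"offset": [0,0,-0.08],"rotation": [0,0,0],"fingers": 0.5},
    {"offset": [0,0,-0.08],"rotation": [0,0,0],"fingers": 0.5},
    {"offset": [0,0,-0.05],"rotation": [0,0,0],"fingers": 0.5},
    {"offset": [0,0,0],"rotation": [0,0,0],"fingers": 0.5}
  ]
}}

```text
clock: 11.92
eef_pos: [0.6109, 0.1855, 0.2117]
eef_rot: [[0.97, -0.243, 0.003], [-0.243, -0.97, 0.001], [0.002, -0.002, -1.0]]
wrist_force: [-0.4, -0.7, -0.2]
grip_width: 0.5
finger_force: 0.0
```

```bash
python3 - <<'E'
from h import *
print(np.round(manip.observe()['joint_pos'],2))
k=place(F,(0,-.085,.18));go(k,F[2]);go(k,F[2]+np.pi/2)
for c in('scene','top'):
    im=manip.get_image(c)
    print(c,[(round(d['conf'],2),np.round(d['location'],4)) for l in('brass_rod','lever_knob') for d in manip.mark_of(l,c)[:2]])
    if c=='scene': cv2.imwrite('pics/seated.png',cv2.resize(im[110:235,220:380,::-1],None,fx=4.5,fy=4.5,interpolation=cv2.INTER_CUBIC))
E
```

```text
[-0.28  0.46 -0.14  1.53  0.07  1.15 -2.26]
t 11.93 pos [0.6109 0.1855 0.2117] offset [-1.000e-04  4.027e-01  7.860e-02] rot [-0.0016 -0.0023  0.0003] grip 0.5 F [-0.4 -0.7 -0.2] ff 0.0
t 11.93 pos [0.6109 0.1855 0.2117] offset [-1.000e-04  4.027e-01  7.860e-02] rot [ 6.0000e-04 -3.0000e-03 -1.4997e+00] grip 0.5 F [-0.4 -0.7 -0.2] ff 0.0
scene [(0.77, array([0.5724, 0.0246, 0.0983])), (0.66, array([0.5931, 0.1132, 0.002 ]))]
top [(0.82, array([0.5709, 0.0289, 0.1041]))]
```

View pics/seated.png

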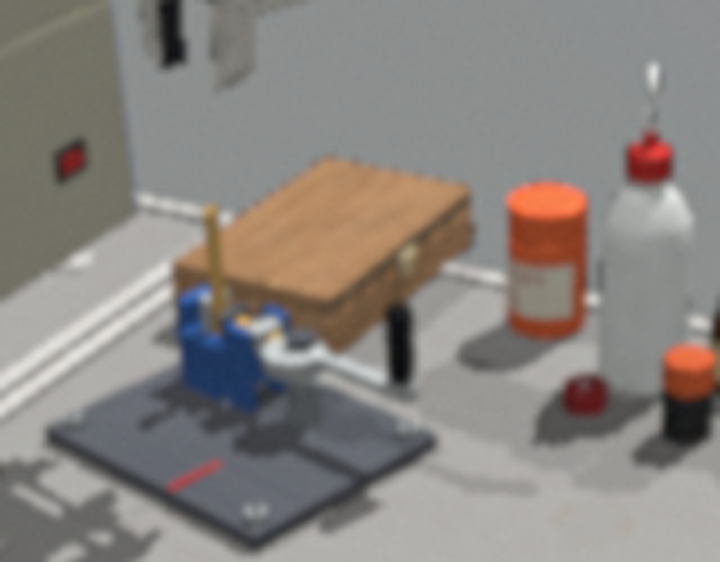

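The rod stands upright in the blue socket, its top at crop px (210,207), and the lever is still at rest with its knob at (400,340). Next I go to the knob.

{"api": "carry_out", "payload": {
  "motion": [
    {"offset": [0,0.134,0],"rotation": [0,0,0],"fingers": 0.6},
    {"offset": [0,0.134,0],"rotation": [0,0,0],"fingers": 0.6},
    {"offset": [0,0.134,0],"rotation": [0,0,0],"fingers": 0.6},
    {"offset": [0,0,0],"rotation": [0,0,-0.15],"fingers": 0.6},
    {"offset": [0,0,0],"rotation": [0,0,-0.15],"fingers": 0.6},
    {"offset": [0,0,0],"rotation": [0,0,-0.15],"fingers": 0.6},
    {"offset": [0,0,0],"rotation": [0,0,-0.15],"fingers": 0.6},
    {"offset": [0,0,0],"rotation": [0,0,-0.15],"fingers": 0.6},
    {"offset": [0,0,0],"rotation": [0,0,-0.15],"fingers": 0.6},
    {"offset": [0,0,0],"rotation": [0,0,-0.15],"fingers": 0.6}
  ]
}}

```text
clock: 13.48
eef_pos: [0.5707, 0.029, 0.2097]
eef_rot: [[0.653, 0.757, -0.001], [0.757, -0.653, -0.0], [-0.001, -0.001, -1.0]]
wrist_force: [-0.4, -0.2, -0.2]
grip_width: 0.6
finger_force: 0.0
```

{"api": "carry_out", "payload": {
  "motion": [
    {"offset": [0,0,0],"rotation": [0,0,-0.15],"fingers": 0.6},
    {"offset": [0,0,0],"rotation": [0,0,-0.15],"fingers": 0.6},
    {"offset": [0,0,0],"rotation": [0,0,-0.15],"fingers": 0.6},
    {"offset": [0,0,0],"rotation": [0,0,0],"fingers": 0.6},
    {"offset": [0,0,0],"rotation": [0,0,0],"fingers": 0.6}
  ]
}}

```text
clock: 14.1
eef_pos: [0.5708, 0.0291, 0.21]
eef_rot: [[0.247, 0.969, -0.0], [0.969, -0.247, 0.0], [-0.0, -0.0, -1.0]]
wrist_force: [0.2, -0.1, -0.9]
grip_width: 0.599
finger_force: 0.0
```

```bash
python3 - <<'E'
from h import *
print(np.round(manip.observe()['joint_pos'],2))
k=place(F,(0,-.085,.099));go(k,F[2]+np.pi/2)
print([(round(d['conf'],2),np.round(d['location'],4)) for d in manip.mark_of('lever_knob','scene')[:2]])
print([(round(d['conf'],2),np.round(d['location'],4)) for d in manip.mark_of('brass_rod','scene')[:2]])
E
```

```text
[ 0.18  0.39 -0.45  1.68  0.18  1.11 -0.57]
t 14.1 pos [0.5708 0.0291 0.21  ] offset [0.0012 0.0023 0.2775] rot [-0.0004  0.0001 -0.0032] grip 0.599 F [ 0.2 -0.1 -0.9] ff 0.0
[(0.77, array([0.5724, 0.0246, 0.0983])), (0.66, array([0.5931, 0.1132, 0.002 ]))]
[]
```

{"api": "carry_out", "payload": {
  "motion": [
    {"offset": [0.001,0.002,0.07],"rotation": [0,0,0],"fingers": 0.6},
    {"offset": [0,0,0.08],"rotation": [0,0,0],"fingers": 0.6},
    {"offset": [0,0,0.08],"rotation": [0,0,0],"fingers": 0.6},
    {"offset": [0,0,0.047],"rotation": [0,0,0],"fingers": 0.6},
    {"offset": [0,0,0],"rotation": [0,0,0],"fingers": 0.4},
    {"offset": [0,0,0],"rotation": [0,0,0],"fingers": 0.25},
    {"offset": [0,0,0],"rotation": [0,0,0],"fingers": 0.15},
    {"offset": [0,0,0],"rotation": [0,0,0],"fingers": 0.1},
    {"offset": [0,0,0],"rotation": [0,0,0],"fingers": 0.1},
    {"offset": [0,0,0],"rotation": [0,0,0],"fingers": 0.1}
  ],
  "squeeze": 20
}}

```text
clock: 15.45
eef_pos: [0.5725, 0.0292, 0.1001]
eef_rot: [[0.244, 0.97, 0.002], [0.97, -0.244, -0.0], [0.0, 0.001, -1.0]]
wrist_force: [1.2, -1.0, 4.5]
grip_width: 0.163
finger_force: 20.0
```

```bash
python3 - <<'E'
from h import *
k=place(F,(0,-.085,.099));go(k,F[2]+np.pi/2)
# arc plan: equal steps per row in tool frame
for n in(16,):
    da=1.6/n; # chord in tool frame: pivot lies along tool +x at 85mm
    print(F, 'chord', (np.array([.085*(1-np.cos(da)), .085*np.sin(da)])/.4).round(4), 'rot',da/np.radians(60))
# knob offset from the pivot in the tool frame
s=manip.observe();R=np.array(s['eef_rot']);print(R.T@(place(F,(0,0,.099))-s['eef_pos']))
E
```

```text
t 15.45 pos [0.5725 0.0292 0.1001] offset [-0.0003 -0.0018  0.0028] rot [ 0.0014 -0.0003  0.    ] grip 0.163 F [ 1.2 -1.   4.5] ff 20.000960851320997
[ 0.59251497  0.11172409 -0.24626212] chord [0.0011 0.0212] rot 0.09549296585513722
[ 0.08486619 -0.00072796  0.00115681]
```

{"api": "carry_out", "payload": {
  "motion": [
    {"offset": [0.001,-0.0212,0],"rotation": [0,0,0.0955],"fingers": 0.1},
    {"offset": [0.001,-0.0212,0],"rotation": [0,0,0.0955],"fingers": 0.1},
    {"offset": [0.001,-0.0212,0],"rotation": [0,0,0.0955],"fingers": 0.1},
    {"offset": [0,0,0],"rotation": [0,0,0],"fingers": 0.1},
    {"offset": [0,0,0],"rotation": [0,0,0],"fingers": 0.1}
  ]
}}

```text
clock: 16.08
eef_pos: [0.549, 0.0387, 0.1]
eef_rot: [[0.517, 0.856, 0.001], [0.856, -0.517, -0.0], [0.0, 0.001, -1.0]]
wrist_force: [0.4, -1.9, 6.7]
grip_width: 0.164
finger_force: 20.0
```

```bash
python3 - <<'E'
from h import *
a=.3
k=place(F,(-.085*np.sin(a),-.085*np.cos(a),.099));go(k,F[2]+np.pi/2-a)
s=manip.observe();R=np.array(s['eef_rot']);print('piv',R.T@(place(F,(0,0,.099))-s['eef_pos']),R.T@s['wrist_force'])
im=manip.get_image('scene');cv2.imwrite('pics/lev.png',cv2.resize(im[120:220,240:370,::-1],None,fx=6,fy=6,interpolation=cv2.INTER_CUBIC))
E
```

```text
t 16.07 pos [0.549  0.0387 0.1   ] offset [ 0.0001 -0.0019  0.0026] rot [ 0.001  -0.0001  0.0026] grip 0.164 F [ 0.4 -1.9  6.7] ff 20.001751963282004
piv [ 0.08502695 -0.0005267   0.00103912] [-1.38713333  1.31937499 -6.71685858]
```

View pics/lev.png

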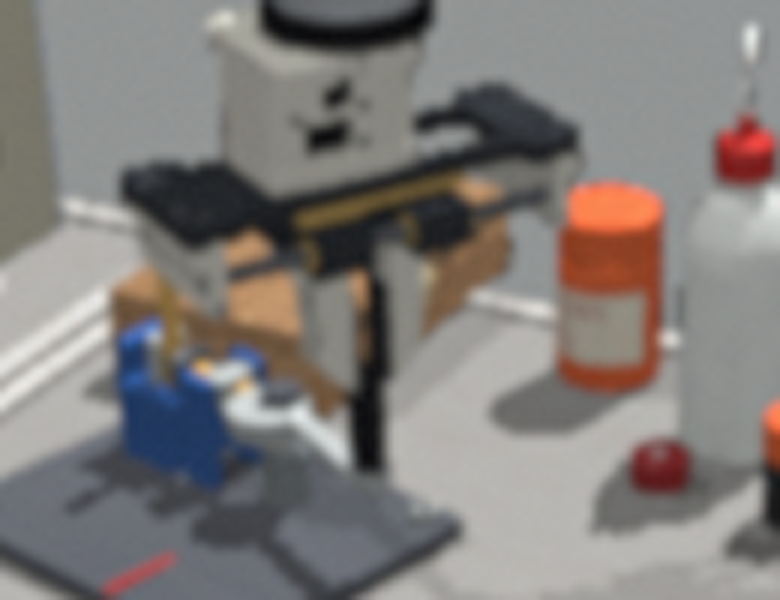

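The knob is held between the fingers at crop px (370,400), and the lever is following the arc. The rod still stands. I'll continue round the arc.

{"api": "carry_out", "payload": {
  "motion": [
    {"offset": [0.001,-0.0212,-0.002],"rotation": [0,0,0.0955],"fingers": 0.1},
    {"offset": [0.001,-0.0212,0],"rotation": [0,0,0.0955],"fingers": 0.1},
    {"offset": [0.001,-0.0212,0],"rotation": [0,0,0.0955],"fingers": 0.1},
    {"offset": [0.001,-0.0212,0],"rotation": [0,0,0.0955],"fingers": 0.1},
    {"offset": [0.001,-0.0212,0],"rotation": [0,0,0.0955],"fingers": 0.1},
    {"offset": [0.001,-0.0212,0],"rotation": [0,0,0.0955],"fingers": 0.1},
    {"offset": [0,0,0],"rotation": [0,0,0],"fingers": 0.1},
    {"offset": [0,0,0],"rotation": [0,0,0],"fingers": 0.1}
  ],
  "squeeze": 25
}}

```text
clock: 17.12
eef_pos: [0.5152, 0.0765, 0.1002]
eef_rot: [[0.91, 0.415, -0.0], [0.415, -0.91, 0.0], [-0.0, -0.0, -1.0]]
wrist_force: [2.5, -0.6, -0.0]
grip_width: 0.155
finger_force: 25.0
```

```bash
python3 - <<'E'
from h import *
a=.9
k=place(F,(-.085*np.sin(a),-.085*np.cos(a),.099));go(k,F[2]+np.pi/2-a)
s=manip.observe();R=np.array(s['eef_rot']);print('piv',R.T@(place(F,(0,0,.099))-s['eef_pos']),R.T@s['wrist_force'],s['joint_pos'][6])
E
```

```text
t 17.12 pos [0.5152 0.0765 0.1002] offset [ 0.     -0.0006  0.003 ] rot [-0.0002  0.0001  0.0032] grip 0.155 F [ 2.5 -0.6 -0. ] ff 24.999927431344986
piv [8.50069536e-02 4.01543619e-05 1.18684549e-03] [2.01567672 1.62716894 0.02400827] -1.5088384816862275
```

{"api": "carry_out", "payload": {
  "motion": [
    {"offset": [0.001,-0.0212,0],"rotation": [0,0,0.0955],"fingers": 0.1},
    {"offset": [0.001,-0.0212,0],"rotation": [0,0,0.0955],"fingers": 0.1},
    {"offset": [0.001,-0.0212,0],"rotation": [0,0,0.0955],"fingers": 0.1},
    {"offset": [0.001,-0.0212,0],"rotation": [0,0,0.0955],"fingers": 0.1},
    {"offset": [0.001,-0.0212,0],"rotation": [0,0,0.0955],"fingers": 0.1},
    {"offset": [0.001,-0.0212,0],"rotation": [0,0,0.0955],"fingers": 0.1},
    {"offset": [0.001,-0.0218,0],"rotation": [0,0,0.0985],"fingers": 0.1},
    {"offset": [0,0,0],"rotation": [0,0,0],"fingers": 0.1},
    {"offset": [0,0,0],"rotation": [0,0,0],"fingers": 0.1}
  ]
}}

```text
clock: 18.25
eef_pos: [0.511, 0.1338, 0.1002]
eef_rot: [[0.962, -0.274, 0.0], [-0.274, -0.962, -0.001], [0.0, 0.001, -1.0]]
wrist_force: [3.6, -3.8, 0.6]
grip_width: 0.159
finger_force: 25.0
```

```bash
python3 - <<'E'
from h import *
a=1.6
k=place(F,(-.085*np.sin(a),-.085*np.cos(a),.099));go(k,F[2]+np.pi/2-a)
s=manip.observe();R=np.array(s['eef_rot']);print('piv',R.T@(place(F,(0,0,.099))-s['eef_pos']),R.T@s['wrist_force'],s['joint_pos'][6])
out=[]
for c in('scene','top'):
    im=manip.get_image(c)
    print(c,[(l,round(d['conf'],2),np.round(d['location'],4)) for l in('lever_knob','brass_rod','index_line') for d in manip.mark_of(l,c)[:1]])
    p=proj(c,place(F,(-.04,.02,.06)))[0].astype(int);y,x=p[1]-50,p[0]-40;print(x,y)
    out.append(cv2.resize(im[y:y+100,x:x+80,::-1],(400,500),interpolation=cv2.INTER_CUBIC))
cv2.imwrite('pics/fin.png',np.hstack(out))
E
```

```text
t 18.25 pos [0.511  0.1338 0.1002] offset [-0.0015 -0.0023  0.0029] rot [ 0.0008 -0.0005 -0.0017] grip 0.159 F [ 3.6 -3.8  0.6] ff 24.99980860389769
piv [ 0.08440153 -0.00108895  0.00121486] [ 4.50250051  2.68118036 -0.55639423] -2.2347348299139336
scene [('lever_knob', 0.7, array([ 0.7022, -0.1099,  0.0021])), ('index_line', 0.87, array([0.4992, 0.1353, 0.0144]))]
230 139
top [('index_line', 0.73, array([0.5024, 0.1381, 0.0165]))]
216 149
```

View pics/fin.png

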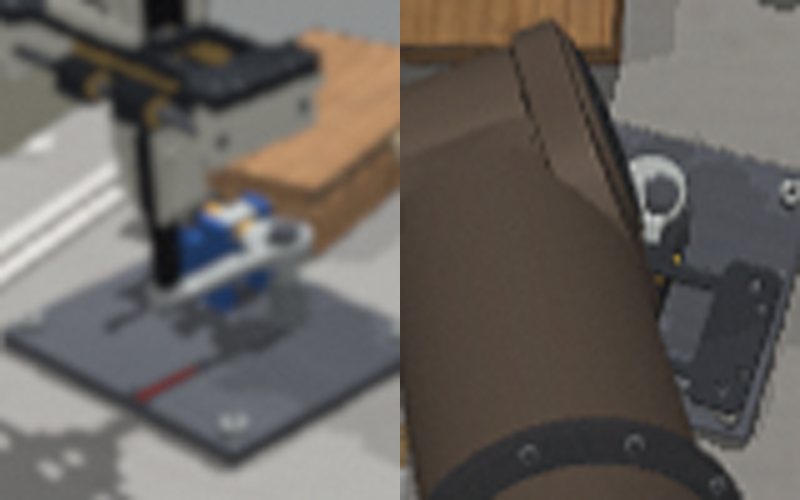

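The lever arm runs from the knob at crop px (165,290) to the pivot at (285,235). That is parallel to the red line and above it. The measured angle is about 1.585 rad, so I nudge it about 1.2 mm further.

{"api": "carry_out", "payload": {
  "motion": [
    {"offset": [0.0015,-0.003,0],"rotation": [0,0,0],"fingers": 0.1},
    {"offset": [0,0,0],"rotation": [0,0,0],"fingers": 0.1},
    {"offset": [0,0,0],"rotation": [0,0,0],"fingers": 0.1},
    {"offset": [0,0,0],"rotation": [0,0,0],"fingers": 0.1},
    {"offset": [0,0,0],"rotation": [0,0,0],"fingers": 0.1},
    {"offset": [0,0,0],"rotation": [0,0,0],"fingers": 0.1}
  ]
}}

```text
clock: 19.4
eef_pos: [0.5112, 0.1343, 0.1001]
eef_rot: [[0.962, -0.274, -0.001], [-0.274, -0.962, -0.001], [-0.001, 0.002, -1.0]]
wrist_force: [0.7, -4.6, 2.4]
grip_width: 0.155
finger_force: 25.0
```

```bash
python3 - <<'E'
from h import *
s=manip.observe();R=np.array(s['eef_rot']);print('piv',R.T@(place(F,(0,0,.099))-s['eef_pos']),R.T@s['wrist_force'],np.arctan2(R[1,0],R[0,0])-F[2])
e=(np.array(s['eef_pos'])-place(F,(0,0,0)))[:2];c,t=np.cos(F[2]),np.sin(F[2]);l=[c*e[0]+t*e[1],-t*e[0]+c*e[1]];print('angle',np.arctan2(-l[0],-l[1]))
for l in('brass_rod','steel_rod','black_rod','lens_tube','tape_roll'):print(l,[(round(d['conf'],2),np.round(d['location'],4)) for d in manip.mark_of(l,'scene')[:2]])
im=manip.get_image('scene')
cv2.imwrite('pics/fin2.png',cv2.resize(im[110:310,200:460,::-1],None,fx=3,fy=3,interpolation=cv2.INTER_CUBIC))
E
```

```text
piv [ 0.08441294 -0.0005816   0.00106726] [ 1.98333377  4.23683082 -2.42673891] -0.0312484515269964
angle 1.595175713012732
brass_rod []
steel_rod [(0.6, array([ 0.5976, -0.2491,  0.0062]))]
black_rod [(0.55, array([ 0.5471, -0.2366, -0.0031])), (0.5, array([ 0.4991, -0.2265,  0.0056]))]
lens_tube [(0.82, array([ 0.7044, -0.107 ,  0.0012]))]
tape_roll [(0.6, array([ 0.3458, -0.2579,  0.0013])), (0.57, array([0.5926, 0.1085, 0.0016]))]
```

View pics/fin2.png

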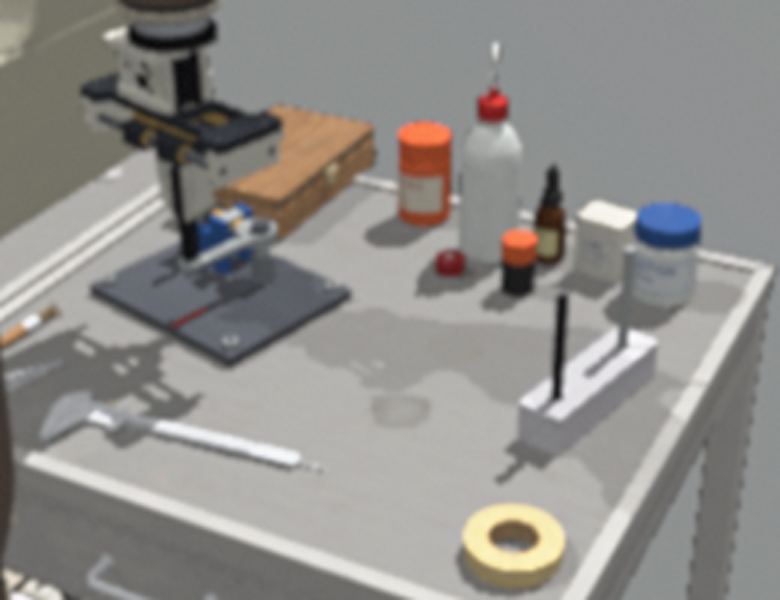

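The lever arm is over the red line, which is at crop px (205,318). The measured angle is about 1.595 rad, and the roughly 4 N reaction matches the spring force given for 1.6. The other rods and loose items I can see have not moved.

```bash
python3 -c "
from workcell import manip
print(manip.job_done())"
```

```text
the job is handed in; nothing more can be done
None
```

I seated the brass rod in the socket and released it, and handed the job in with the gripper holding the lever on the red line at about 1.595 rad; the gripper hid the rod at the end, so I couldn't see the clamping itself.

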